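# Lock a suction probe into its push-fit outlet

## Task

Slide the dust shutter on the suction console fully off its port, then take the suction probe out of its stand and push it down into the port until it snaps home and stays locked by itself. Feel for the lock: how deep it lies differs, and forcing the probe hard against the bottom damages the valve. Leave the other things on the cart where they are.

Things in the scene. Friction and masses are not known exactly. Their poses are not given: they have to be found in the camera images.
- outlet: suction console: fixed grey block 90 (x) x 140 (y) x 100 (z) mm with a round gauge on its front (-x) side; origin at the centre of its underside, z up. Its port is on the top face, 30 mm from the centre towards its own -y; the shutter slides towards its own +y
- port (a point): centre of the port's mouth, on the console's top face (100 mm above the cart top). The port is a vertical round hole of 19 mm diameter. In it a sprung valve plate pushes the probe back up (about 2 N at first touch, 10 N at the lock) and two spring pins, one on either side, must be spread by the probe's bulb (10 to 15 N of push in all) before they snap into its neck
- lock_zone (a point): point on the port's axis 57.5 mm below the mouth, mid-range of the lock depth. The pins snap in when the probe's tip is 44 to 70 mm below the mouth (drawn anew, not visible or readable): the push briefly drops, then a hard stop follows within 3 mm. 18 to 20 N on the stop is ample; over 40 N between probe and console damages the valve. Not locked, it rises 15 to 34 mm when let go
- shutter (a joint): dust shutter travel in m: about 0 = covering the port, 0.05 = fully open (end stop); needs about 2 N, stays where it is left
- shutter_tab (a point): middle of the top of the shutter's upright tab, a block 24 mm (console's x) x 10 mm (console's y) x 20 mm high, its top 23.5 mm above the console's top face; it moves with the shutter
- probe: suction probe 127 mm long, 90 g, round about its z axis; origin at the lowest point of the tip, z up towards the grip. From the tip: steel bulb 16 mm dia. (0-16 mm, tapering to a round 8 mm tip), neck 8 mm dia. (16-30), shank 16 mm dia. (30-75), flange 34 mm dia. (75-81), grey grip 22 mm dia. (81-127). Starts upright in the stand, flange resting on the stand's top, tip 10 mm above the cart top
- holder: probe stand: fixed white block 70 x 70 x 85 mm with a vertical through hole of 19 mm; origin at the centre of its underside
- gel_pot: loose blue pot with white cap, 43 mm diameter, 60 mm high, bystander; origin at the centre of its underside
- lancets: loose small carton 31 x 47 x 72 mm standing upright, bystander; origin at the centre of its underside
- thermometer: loose white thermometer 122 x 20 x 11 mm lying flat, bystander; origin at the centre of its underside
Not all that is in view belongs to the job. What is meant by the probe is not blue, and is the smaller of those in its own colour.

How it is judged:
By the outcome, as a careful person would: the job done as asked, in the order asked, and still so for the second after the job is handed in, with the robot touching nothing.
It also fails if it takes over 72 s, if anything falls off the work surface, if the arm or the gripper's body presses on something with over 40 N, if the wrist force passes 120 N, or if a joint passes its speed limit or range.

## Robot

A 7-joint arm with a two-finger parallel gripper is mounted at the origin on a cart in front of the work surface, level with it; the furniture and walls round the work are solid. World frame = base frame: x ahead of the robot, y to its left, z up, the work surface at z = 0. Lengths are in m, angles in rad, forces in N, time in s.
With the tool pointing down it reaches from about 0.425 to 0.875 m from the base axis. Payload 4.7 kg.
Tool frame: the origin (TCP) lies midway between the tips of the shut fingers; the grasp point (between the pads) lies 19 mm behind it; z points along the fingers, x is the direction in which the jaws open and shut, and the axes are right-handed (so a half turn about z gives the same grasp; the last joint's range is limited). The gripper opens to 87 mm and grips with 3 to 60 N. Pads are 19 mm wide; open, the fingers measure 117 mm over their backs; the gripper's body (75 mm by 190 mm) begins 51 mm behind the grasp point.
Start: joints at [-1.262, 0.321, -0.07, 1.45, 0.023, 1.371, -0.057], TCP at [0.189, 0.622, 0.223] pointing down, gripper open.
Joint ranges: [-2.86, 2.86], [-0.3, 2.09], [-1.38, 1.24], [0.06, 2.45], [-1.56, 4.7], [0.09, 2.05], [-2.69, 2.69]. Speed limits (rad/s): [2.57, 2.57, 3.14, 3.14, 3.14, 3.14, 3.14].

## Interface

Orientations are given as a rotation vector (axis times angle).
In Python, from bench import get_state, eyes, ticket gives the robot as it stands.
- The arm moves only by the tool carry_out, never from a script. Its argument "motion" is a list of rows, each a list of 2 entries, a list of its own where there are three numbers: the shift along the world's x, y, z in m, then the turn about the world's z in rad. A call has 1 to 20 rows; each row is the pose to reach, as a shift and turn from the pose commanded when the call began; what a row does not reach only later rows make up. A row lasts 1/10 s, in which the tool goes at most 50 mm and 8.59 degrees, less where a joint would pass 70% of its speed; a pose out of reach is approached as far as the arm can. A call with a gripper value outside its range is refused whole. "grip" is the gripper command: -1 is fully open, 1 is shut, values between are in proportion, set as the call begins (left out, the last holds). The fingers move at their own pace and stop on an object; "squeeze" is the grip in N (left out, the last holds). Time passes only in rows, so rows that repeat a pose let the fingers close. It gives the time, the measured TCP pose, the force and the opening at its end, in the units of the state.
- get_state(): the state, without advancing time (a new reading comes with each control period).
- eyes.get_image(name): name is "side" or "top" or "wrist"; returns a dict with "pixels" (400x640x3 uint8, blue, green, red), "mtx" (3x3 intrinsics, pixels), "extrinsics" (4x4, takes a point from camera to world coordinates). Camera axes: x right, y down, z forward; pixel columns grow to the right and rows downward; lengths in m; the calibration is good to about 2 mm. The wrist camera is an equidistant fisheye: a pixel r from the principal point sees the ray r / f radians off the axis. A picture is of the moment at which its call begins. There is no depth.
- ticket.close_job(): hands the job in, once; it reports no verdict.
The state is a dict: "time": time; "joint_positions": joint angles; "qd": joint speeds; "joint_torque": joint torques, N m; "position": TCP position; "tool_rot": TCP orientation; "ft_force": force on the tool from outside, world axes, zero at the start; "torque": the same for the moment, N m; "grip_width": opening from 0.0 (shut) to 1.0 (fully open).
Only numpy, scipy, OpenCV 4.12 (cv2) and the standard library are available. Lean on these libraries where they do the work, as an engineer would, in place of code of your own. Each camera call takes 0.05 s, during which the arm holds its last target. There are 200 camera calls.

## Working session

There is one attempt and no reset: what is moved stays moved. The work goes in short steps, Python scripts to look and compute and a tool call to move; the robot and the scene stay as the last step left them, time stands still between calls to the robot, and variables do not carry over. Pictures are saved under pics/ and viewed, about 8 in all and at most 12, crops included, and the job is handed in when it is done.

Besides the shell and the picture viewer there is one more tool, called after "Emit:" as name(argument=value, ...) on one line, values as JSON. carry_out: Moves the arm, as the interface text tells. Its arguments: {"type":"object","properties":{"motion":{"type":"array","items":{"type":"array"}},"grip":{"type":"number"},"squeeze":{"type":"number"}},"required":["motion"]}

```bash
mkdir -p pics
cat > h.py <<'E'
import numpy as np, cv2
from bench import get_state, eyes, ticket
def snap(n,f):
    d=eyes.get_image(n); cv2.imwrite(f'pics/{f}.png',d['pixels']); np.savez(f'pics/{f}.npz',K=d['mtx'],T=d['extrinsics']); return d
def ray(f,u,v,fish=False):
    z=np.load(f'pics/{f}.npz');K,T=z['K'],z['T']
    a=np.array([(u-K[0,2])/K[0,0],(v-K[1,2])/K[1,1]])
    if fish:
        r=np.linalg.norm(a); d=np.r_[a/r*np.sin(r),np.cos(r)] if r>0 else np.array([0,0,1.])
    else: d=np.r_[a,1]
    return T[:3,3],T[:3,:3]@d
def at(f,u,v,h,fish=False):
    o,d=ray(f,u,v,fish); return (o+d*(h-o[2])/d[2]).round(4)
E
python3 - <<'E'
from h import *
for n in('top','side'):
    d=snap(n,n+'1'); print(n,d['mtx'].round(1).tolist(),d['extrinsics'].round(3).tolist())
s=get_state(); print({k:np.round(s[k],3).tolist() for k in('time','position','tool_rot','ft_force','grip_width')})
E
```

```text
top [[471.4, 0.0, 313.2], [0.0, 471.4, 194.8], [0.0, 0.0, 1.0]] [[0.111, -0.971, 0.214, 0.337], [-0.994, -0.108, 0.026, 0.086], [-0.002, -0.215, -0.977, 0.929], [0.0, 0.0, 0.0, 1.0]]
side [[417.0, 0.0, 323.8], [0.0, 417.0, 202.9], [0.0, 0.0, 1.0]] [[0.893, -0.202, 0.401, 0.16], [-0.449, -0.422, 0.787, -0.596], [0.01, -0.884, -0.468, 0.511], [0.0, 0.0, 0.0, 1.0]]
{'time': 0.1, 'position': [0.189, 0.621, 0.222], 'tool_rot': [2.523, 1.87, -0.002], 'ft_force': [0.295, -0.056, -0.665], 'grip_width': 1.001}
```

View pics/top1.png

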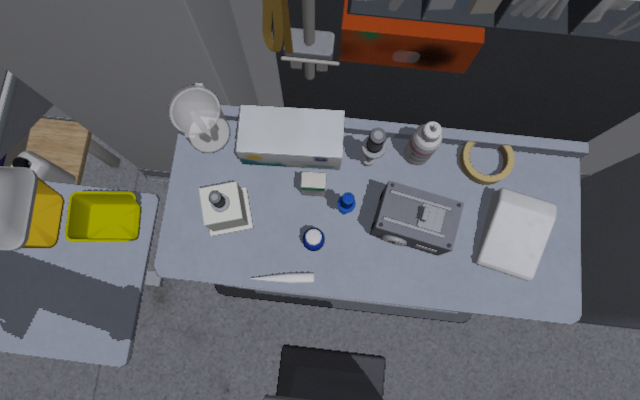

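View pics/side1.png

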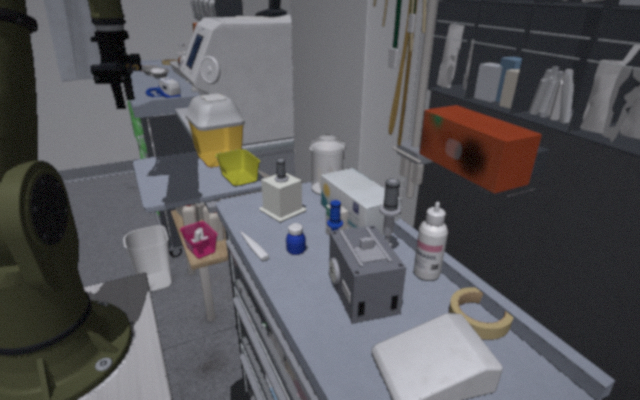

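The probe is the smaller grey one, in the white stand at top (216,198). The larger grey one at (375,140) and the blue one at (347,203) are decoys. The console is at (417,217) with its gauge at (395,240). Next I'll enlarge the console and the stand.

Run:
```python
from h import *
a=cv2.imread('pics/top1.png')
c=cv2.resize(a[170:260,360:480],None,fx=5,fy=5,interpolation=cv2.INTER_CUBIC)
e=cv2.resize(a[170:245,190:260],None,fx=5,fy=5,interpolation=cv2.INTER_CUBIC)
o=np.zeros((450,600,3),np.uint8);o[:]=c;cv2.imwrite('pics/c1.png',o)
b=cv2.imread('pics/side1.png')
f=cv2.resize(b[215:325,320:410],None,fx=4,fy=4,interpolation=cv2.INTER_CUBIC)
o=np.zeros((440,750,3),np.uint8);o[:375,:350]=e;o[:440,360:720]=f;cv2.imwrite('pics/c2.png',o)
```

```text
(no output)
```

View pics/c1.png

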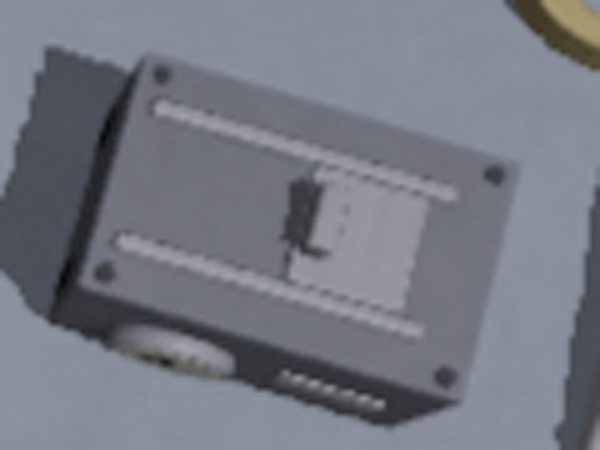

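View pics/c2.png

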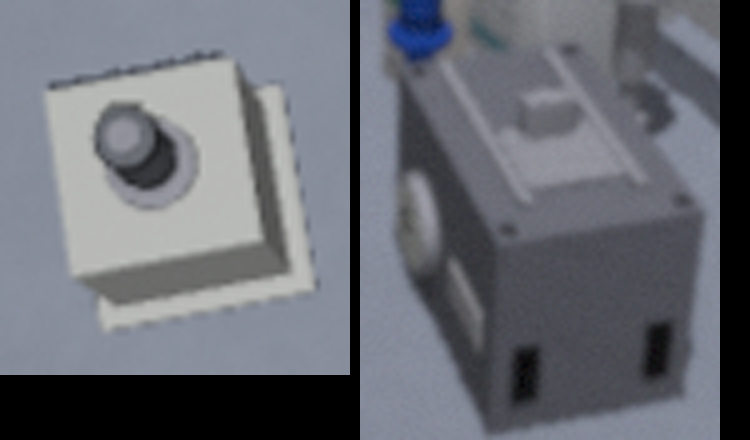

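Crop readings: console top corners are (148,55), (520,162), (460,402) and (80,288), with the tab top at about (330,215). In the stand crop, the grip's top is at (133,135), the flange at (151,163), and the stand's top corners at (45,90), (235,60), (270,240) and (75,275).

Run:
```python
from h import *
C=np.array([at('top1',360+u/5,170+v/5,.1) for u,v in[(148,55),(520,162),(460,402),(80,288)]])
print(C, C.mean(0), [np.linalg.norm(C[i]-C[i-1]).round(3) for i in range(4)])
ey=(C[0]+C[3]-C[1]-C[2]);ey/=np.linalg.norm(ey);print('ey',ey,'yaw',np.arctan2(-ey[0],ey[1]))
print('port',C.mean(0)-.03*ey,'tab',at('top1',360+330/5,170+215/5,.1235))
for u,v in((302,215),(335,215)): print(at('top1',360+u/5,170+v/5,.1235))
S=np.array([at('top1',190+u/5,170+v/5,.085) for u,v in[(45,90),(235,60),(270,240),(75,275)]])
print(S.mean(0),[np.linalg.norm(S[i]-S[i-1]).round(3) for i in range(4)])
print('grip',at('top1',190+133/5,170+135/5,.137),'flange',at('top1',190+151/5,170+163/5,.091))
# decoys & bottle approx
for n,u,v,h in(('bigprobe',376,135,.15),('blue',347,200,.08),('bottle',432,128,.15),('pot',313,237,.06)):print(n,at('top1',u,v,h))
# side cross-check
E=np.array
for n,u,v,h in(('port-side corner',320+505/4-90,215+230/4,.1),('tabtop',320+(548-360)/4,215+95/4,.1235),('grip',281,161,.137)):print(n,at('side1',u,v,h))
from scipy.spatial.transform import Rotation as R
print(R.from_rotvec(get_state()['tool_rot']).as_matrix().round(3))
```

```text
[[ 0.559  -0.0266  0.1   ]
 [ 0.5342 -0.1622  0.1   ]
 [ 0.4458 -0.145   0.1   ]
 [ 0.4713 -0.0092  0.1   ]] [ 0.502575 -0.08575   0.1     ] [np.float64(0.089), np.float64(0.138), np.float64(0.09), np.float64(0.138)]
ey [0.18223196 0.98325557 0.        ] yaw -0.1832559493976783
port [ 0.49710804 -0.11524767  0.1       ] tab [ 0.5026 -0.0905  0.1235]
[ 0.5015 -0.0809  0.1235]
[ 0.5027 -0.0923  0.1235]
[0.487425 0.273925 0.085   ] [np.float64(0.07), np.float64(0.071), np.float64(0.069), np.float64(0.071)]
grip [0.4878 0.2719 0.137 ] flange [0.487  0.2746 0.091 ]
bigprobe [0.6253 0.01   0.15  ]
blue [0.5197 0.0458 0.08  ]
bottle [ 0.6489 -0.0861  0.15  ]
pot [0.4473 0.1007 0.06  ]
port-side corner [ 0.4526 -0.1403  0.1   ]
tabtop [ 0.5004 -0.0935  0.1235]
grip [0.4849 0.2648 0.137 ]
[[ 0.291  0.957 -0.   ]
 [ 0.957 -0.291 -0.002]
 [-0.002  0.    -1.   ]]
```

Emit:
carry_out(motion=[[[0.1, -0.1, 0], 0.11], [[0.15, -0.2, 0], 0.11], [[0.26, -0.32, 0], 0.11], [[0.26, -0.32, 0], 0.11], [[0.26, -0.32, 0], 0.11], [[0.26, -0.32, 0], 0.11], [[0.26, -0.32, 0], 0.11], [[0.26, -0.32, 0], 0.11], [[0.26, -0.32, 0], 0.11], [[0.306, -0.747, -0.02], 0.11], [[0.306, -0.747, -0.02], 0.11], [[0.306, -0.747, -0.02], 0.11], [[0.306, -0.747, -0.02], 0.11], [[0.306, -0.747, -0.02], 0.11], [[0.306, -0.747, -0.02], 0.11], [[0.306, -0.747, -0.02], 0.11], [[0.306, -0.747, -0.02], 0.11], [[0.306, -0.747, -0.02], 0.11], [[0.306, -0.747, -0.02], 0.11], [[0.306, -0.747, -0.02], 0.11]], grip=1, squeeze=20)

```text
time: 2.1
position: [0.4947, -0.1246, 0.2022]
tool_rot: [-2.417, -2.005, 0.0]
ft_force: [0.7, 0.9, -0.2]
grip_width: 0.003
```

Emit:
carry_out(motion=[[[0, 0, -0.04], 0], [[0, 0, -0.07], 0], [[0, 0, -0.085], 0], [[0, 0, -0.094], 0], [[0, 0, -0.094], 0]])

```text
time: 2.6
position: [0.4943, -0.1232, 0.1076]
tool_rot: [-2.413, -2.009, 0.002]
ft_force: [-0.1, -0.1, 0.3]
grip_width: 0.006
```

Emit:
carry_out(motion=[[[0.002, 0.01, 0], 0], [[0.0035, 0.02, 0], 0], [[0.0055, 0.03, 0], 0], [[0.0075, 0.04, 0], 0], [[0.009, 0.05, 0], 0], [[0.0095, 0.052, 0], 0]])

```text
time: 3.2
position: [0.5049, -0.0712, 0.1088]
tool_rot: [2.415, 2.01, 0.001]
ft_force: [1.0, -1.0, 0.3]
grip_width: 0.005
```

Emit:
carry_out(motion=[[[0.001, 0.005, 0], 0], [[0.0015, 0.008, 0], 0], [[0.0015, 0.008, 0], 0]])

```text
time: 3.5
position: [0.5058, -0.0644, 0.1085]
tool_rot: [-2.416, -2.007, -0.0]
ft_force: [-0.3, 0.8, 0.7]
grip_width: 0.007
```

Emit:
carry_out(motion=[[[0.0005, 0.003, 0], 0], [[0.0005, 0.003, 0], 0]])

```text
time: 3.7
position: [0.5062, -0.0618, 0.1084]
tool_rot: [-2.416, -2.007, 0.0]
ft_force: [0.4, -0.3, 0.4]
grip_width: 0.004
```

Emit:
carry_out(motion=[[[0.0005, 0.003, 0], 0], [[0.0005, 0.003, 0], 0]])

```text
time: 3.9
position: [0.5067, -0.0589, 0.1084]
tool_rot: [-2.417, -2.007, 0.0]
ft_force: [0.8, -0.7, -0.7]
grip_width: 0.001
```

Run:
```python
from h import *
d=snap('side','side2');e=snap('wrist','w2')
o=np.zeros((400,800,3),np.uint8)
o[:,:320]=cv2.resize(d['pixels'][190:315,310:410],(320,400),interpolation=cv2.INTER_CUBIC)
o[:300,320:]=cv2.resize(e['pixels'],(480,300))
cv2.imwrite('pics/c3.png',o)
```

```text
(no output)
```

View pics/c3.png

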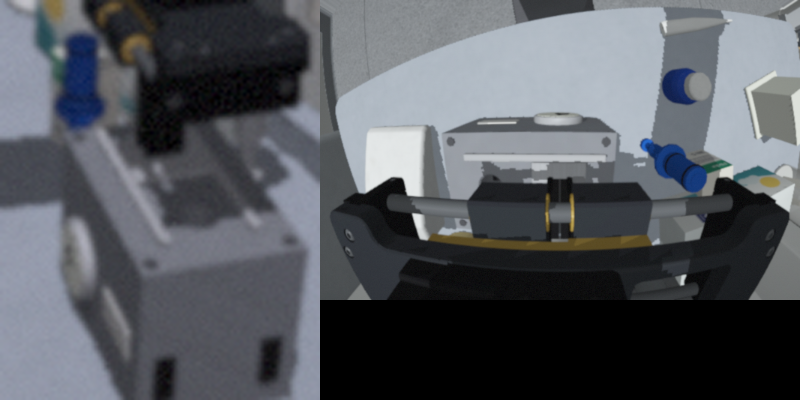

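Emit:
carry_out(motion=[[[0.0007, 0.004, 0], 0], [[0.0007, 0.004, 0], 0]])

```text
time: 4.2
position: [0.5068, -0.0588, 0.1084]
tool_rot: [2.417, 2.003, -0.007]
ft_force: [-2.2, -8.1, 0.0]
grip_width: 0.008
```

Emit:
carry_out(motion=[[[0.0007, 0.004, 0], 0], [[0.0007, 0.004, 0], 0]])

```text
time: 4.4
position: [0.5068, -0.0586, 0.1084]
tool_rot: [2.417, 1.998, -0.013]
ft_force: [-3.7, -14.7, 1.4]
grip_width: 0.004
```

Emit:
carry_out(motion=[[[0.0007, 0.004, 0], 0], [[0.0007, 0.004, 0], 0]])

```text
time: 4.6
position: [0.5068, -0.0585, 0.1084]
tool_rot: [2.417, 1.994, -0.019]
ft_force: [-4.3, -22.5, 2.4]
grip_width: 0.003
```

Emit:
carry_out(motion=[[[-0.004, -0.02, 0], 0], [[-0.004, -0.025, 0.02], 0], [[-0.004, -0.025, 0.07], 0], [[-0.004, -0.025, 0.12], 0], [[-0.01, 0.03, 0.121], 0], [[-0.02, 0.08, 0.121], 0], [[-0.022, 0.32, 0.121], 0], [[-0.022, 0.32, 0.121], 0], [[-0.022, 0.32, 0.121], 0], [[-0.022, 0.32, 0.121], 0], [[-0.022, 0.32, 0.121], 0], [[-0.022, 0.32, 0.121], 0], [[-0.022, 0.32, 0.121], 0]], grip=1)

```text
time: 5.9
position: [0.4861, 0.2745, 0.2291]
tool_rot: [-2.413, -2.011, 0.002]
ft_force: [0.2, -0.0, -0.3]
grip_width: 0.003
```

Emit:
carry_out(motion=[[[0, 0, 0], 0], [[0, 0, 0], 0], [[0, 0, 0], 0], [[0, 0, 0], 0], [[0, 0, 0], 0]], grip=-0.1)

```text
time: 6.4
position: [0.4871, 0.2725, 0.2298]
tool_rot: [-2.418, -2.006, -0.001]
ft_force: [0.4, -0.3, -0.1]
grip_width: 0.376
```

Run:
```python
from h import *
d=snap('top','top3');e=snap('wrist','w3')
o=np.zeros((600,800,3),np.uint8)
o[:300,:400]=cv2.resize(d['pixels'][170:260,360:480],(400,300),interpolation=cv2.INTER_CUBIC)
o[:300,400:]=cv2.resize(d['pixels'][150:262,180:330],(400,300),interpolation=cv2.INTER_CUBIC)
o[300:,:480]=cv2.resize(e['pixels'],(480,300))
cv2.imwrite('pics/c4.png',o)
```

```text
(no output)
```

View pics/c4.png

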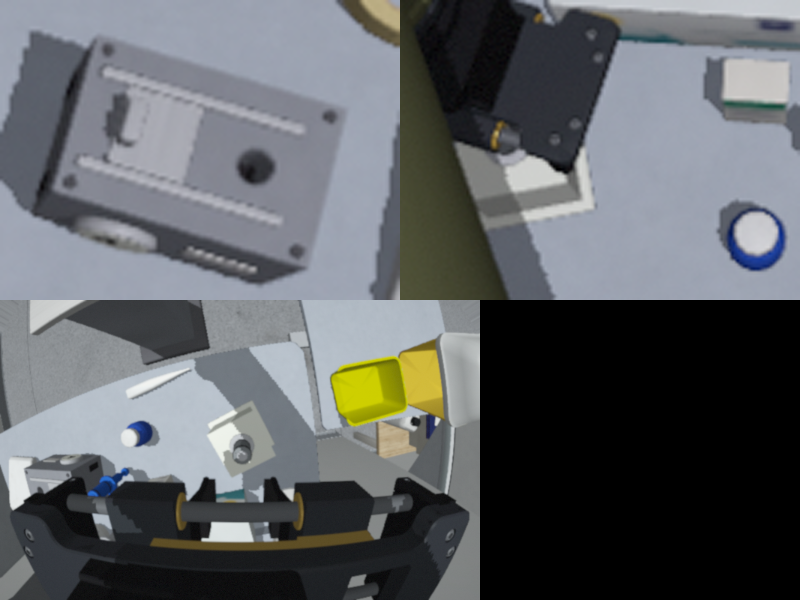

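The shutter is at its end stop and the port shows fully clear at crop (256,166). The probe's grip top is at wrist pixel (320,196) or so.

Run:
```python
from h import *
print('port',at('top3',360+256*.3,170+166*.3,.1))
e=cv2.imread('pics/w3.png'); cv2.imwrite('pics/c5.png',cv2.resize(e[130:240,260:380],None,fx=5,fy=5,interpolation=cv2.INTER_CUBIC))
for v in(188,192,196): print(at('w3',320,v,.137,True))
```

```text
port [ 0.4972 -0.1155  0.1   ]
[0.4697 0.2767 0.137 ]
[0.4731 0.276  0.137 ]
[0.4765 0.2754 0.137 ]
```

View pics/c5.png

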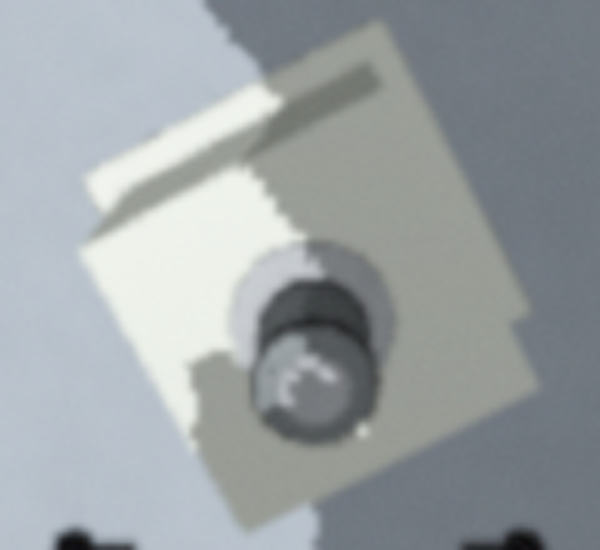

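Wrist crop: grip-top centre is at (315,382), which is image (323,206.4). The flange centre is at image (322.4,194.4).

Run:
```python
from h import *
print(at('w3',323,206.4,.137,True),at('w3',322.4,194.4,.091,True))
```

```text
[0.486  0.2762 0.137 ] [0.4866 0.276  0.091 ]
```

Emit:
carry_out(motion=[[[0, 0.0015, -0.03], 0], [[0, 0.0015, -0.06], 0], [[0, 0.0015, -0.09], 0], [[0, 0.0015, -0.115], 0], [[0, 0.0015, -0.13], 0], [[0, 0.0015, -0.132], 0], [[0, 0.0015, -0.132], 0]], grip=0)

```text
time: 7.2
position: [0.4873, 0.2746, 0.098]
tool_rot: [2.417, 2.007, 0.001]
ft_force: [0.5, -0.5, 0.4]
grip_width: 0.497
```

Emit:
carry_out(motion=[[[0, 0, 0], 0], [[0, 0, 0], 0], [[0, 0, 0], 0], [[0, 0, 0], 0], [[0, 0, 0], 0], [[0, 0, 0], 0]], grip=1, squeeze=50)

```text
time: 7.8
position: [0.4874, 0.2748, 0.0983]
tool_rot: [-2.417, -2.007, -0.002]
ft_force: [-0.0, -0.0, 3.6]
grip_width: 0.239
```

Emit:
carry_out(motion=[[[0, 0, 0.02], 0], [[0, 0, 0.05], 0], [[0, 0, 0.09], 0], [[0, 0, 0.13], 0], [[0, 0, 0.15], 0], [[0.01, -0.39, 0.15], 0], [[0.01, -0.39, 0.15], 0], [[0.01, -0.39, 0.15], 0], [[0.01, -0.39, 0.15], 0], [[0.01, -0.39, 0.15], 0], [[0.01, -0.39, 0.15], 0], [[0.01, -0.39, 0.15], 0], [[0.01, -0.39, 0.15], 0], [[0.01, -0.39, 0.15], 0], [[0.01, -0.39, 0.15], 0], [[0.01, -0.39, 0.12], 0], [[0.01, -0.39, 0.12], 0], [[0.01, -0.39, 0.12], 0]])

```text
time: 9.6
position: [0.4966, -0.1141, 0.2173]
tool_rot: [-2.414, -2.009, 0.002]
ft_force: [0.1, -0.2, -0.1]
grip_width: 0.242
```

Run:
```python
from h import *
d=snap('side','side4');e=snap('top','top4')
o=np.zeros((480,800,3),np.uint8)
o[:,:400]=cv2.resize(d['pixels'][180:300,310:410],(400,480),interpolation=cv2.INTER_CUBIC)
o[:400,400:]=cv2.resize(e['pixels'][170:270,370:470],(400,400),interpolation=cv2.INTER_CUBIC)
cv2.imwrite('pics/c6.png',o)
```

```text
(no output)
```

View pics/c6.png

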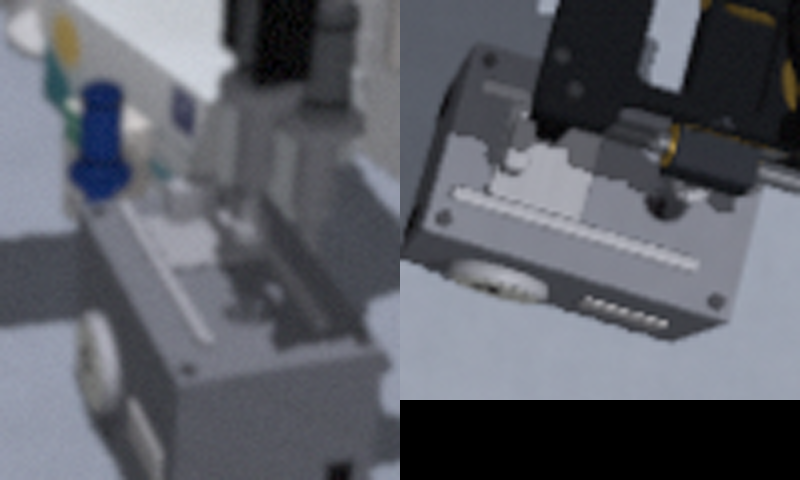

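Emit:
carry_out(motion=[[[0, 0, -0.02], 0], [[0, 0, -0.026], 0], [[0, 0, -0.032], 0], [[0, 0, -0.036], 0], [[0, 0, -0.036], 0]])

```text
time: 10.2
position: [0.4969, -0.1155, 0.1815]
tool_rot: [-2.417, -2.007, 0.0]
ft_force: [0.1, 0.0, -0.5]
grip_width: 0.237
```

Emit:
carry_out(motion=[[[0, 0, -0.003], 0], [[0, 0, -0.006], 0], [[0, 0, -0.006], 0]])

```text
time: 10.5
position: [0.4968, -0.1155, 0.1753]
tool_rot: [-2.417, -2.007, 0.0]
ft_force: [-0.2, -0.3, -0.4]
grip_width: 0.243
```

Emit:
carry_out(motion=[[[0, 0, -0.003], 0], [[0, 0, -0.006], 0], [[0, 0, -0.006], 0]])

```text
time: 10.8
position: [0.4966, -0.1155, 0.1691]
tool_rot: [-2.416, -2.007, 0.001]
ft_force: [0.1, 0.8, -0.6]
grip_width: 0.239
```

Emit:
carry_out(motion=[[[0, 0, -0.005], 0], [[0, 0, -0.01], 0], [[0, 0, -0.014], 0], [[0, 0, -0.014], 0]])

```text
time: 11.2
position: [0.4971, -0.1155, 0.1554]
tool_rot: [2.417, 2.007, 0.0]
ft_force: [0.2, -0.1, 2.2]
grip_width: 0.244
```

Emit:
carry_out(motion=[[[0, 0, -0.003], 0], [[0, 0, -0.006], 0], [[0, 0, -0.006], 0]])

```text
time: 11.5
position: [0.4972, -0.1156, 0.1495]
tool_rot: [2.417, 2.007, 0.001]
ft_force: [1.1, 0.0, 3.7]
grip_width: 0.237
```

Emit:
carry_out(motion=[[[0, 0, -0.002], 0], [[0, 0, -0.003], 0], [[0, 0, -0.003], 0]])

```text
time: 11.8
position: [0.4972, -0.1155, 0.1467]
tool_rot: [2.417, 2.007, 0.001]
ft_force: [0.5, 0.1, 4.0]
grip_width: 0.244
```

Emit:
carry_out(motion=[[[0, 0, -0.002], 0], [[0, 0, -0.003], 0], [[0, 0, -0.003], 0]])

```text
time: 12.1
position: [0.4973, -0.1156, 0.1439]
tool_rot: [2.417, 2.007, 0.001]
ft_force: [-0.1, 0.4, 5.5]
grip_width: 0.243
```

Emit:
carry_out(motion=[[[0, 0, -0.002], 0], [[0, 0, -0.003], 0], [[0, 0, -0.003], 0]])

```text
time: 12.4
position: [0.4974, -0.1156, 0.1412]
tool_rot: [2.417, 2.007, 0.001]
ft_force: [-1.4, -0.4, 6.9]
grip_width: 0.239
```

Emit:
carry_out(motion=[[[0, 0, -0.002], 0], [[0, 0, -0.003], 0], [[0, 0, -0.003], 0]])

```text
time: 12.7
position: [0.4973, -0.1156, 0.138]
tool_rot: [2.417, 2.007, 0.001]
ft_force: [0.5, 0.4, 5.3]
grip_width: 0.243
```

Emit:
carry_out(motion=[[[0, 0, -0.002], 0], [[0, 0, -0.002], 0]])

```text
time: 12.9
position: [0.4972, -0.1156, 0.1358]
tool_rot: [2.417, 2.007, 0.001]
ft_force: [-0.5, 0.2, 5.3]
grip_width: 0.239
```

Emit:
carry_out(motion=[[[0, 0, -0.002], 0], [[0, 0, -0.003], 0], [[0, 0, -0.003], 0]])

```text
time: 13.2
position: [0.4974, -0.1156, 0.133]
tool_rot: [2.417, 2.007, 0.001]
ft_force: [-0.4, 0.3, 5.3]
grip_width: 0.24
```

Emit:
carry_out(motion=[[[0, 0, -0.002], 0], [[0, 0, -0.002], 0]])

```text
time: 13.4
position: [0.4972, -0.1156, 0.1307]
tool_rot: [2.417, 2.007, 0.001]
ft_force: [0.5, -0.2, 3.8]
grip_width: 0.242
```

Emit:
carry_out(motion=[[[0, 0, -0.002], 0], [[0, 0, -0.002], 0]])

```text
time: 13.6
position: [0.4971, -0.1155, 0.1285]
tool_rot: [2.417, 2.007, 0.0]
ft_force: [0.8, -0.1, 4.4]
grip_width: 0.244
```

Emit:
carry_out(motion=[[[0, 0, -0.002], 0], [[0, 0, -0.002], 0]])

```text
time: 13.8
position: [0.4974, -0.1156, 0.1271]
tool_rot: [2.416, 2.007, 0.001]
ft_force: [0.1, 0.3, 7.2]
grip_width: 0.238
```

Run:
```python
from h import *
d=snap('side','side5');e=snap('top','top5')
o=np.zeros((560,800,3),np.uint8)
o[:,:400]=cv2.resize(d['pixels'][170:310,310:410],(400,560),interpolation=cv2.INTER_CUBIC)
o[:400,400:]=cv2.resize(e['pixels'][170:270,380:480],(400,400),interpolation=cv2.INTER_CUBIC)
cv2.imwrite('pics/c7.png',o)
```

```text
(no output)
```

View pics/c7.png

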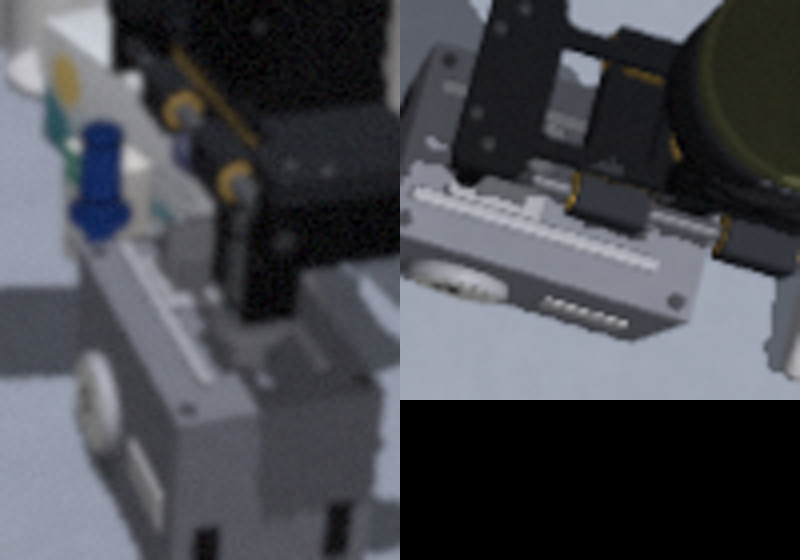

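Emit:
carry_out(motion=[[[0, 0, -0.002], 0], [[0, 0, -0.002], 0]])

```text
time: 14.1
position: [0.4979, -0.1157, 0.1262]
tool_rot: [2.416, 2.006, 0.002]
ft_force: [-2.8, 0.2, 13.3]
grip_width: 0.241
```

Emit:
carry_out(motion=[[[0, 0, -0.002], 0], [[0, 0, -0.002], 0]])

```text
time: 14.3
position: [0.4984, -0.1158, 0.1254]
tool_rot: [2.416, 2.006, 0.004]
ft_force: [-4.2, 0.4, 20.2]
grip_width: 0.238
```

Emit:
carry_out(motion=[[[0, 0, -0.002], 0], [[0, 0, -0.002], 0]])

```text
time: 14.5
position: [0.4993, -0.1161, 0.1246]
tool_rot: [2.415, 2.005, 0.006]
ft_force: [-4.0, 0.3, 26.1]
grip_width: 0.239
```

Emit:
carry_out(motion=[[[0, 0, 0.003], 0], [[0, 0, 0.006], 0], [[0, 0, 0.006], 0]])

```text
time: 14.8
position: [0.498, -0.1158, 0.1279]
tool_rot: [2.416, 2.006, 0.003]
ft_force: [0.7, -0.6, 8.7]
grip_width: 0.239
```

Emit:
carry_out(motion=[[[0, 0, 0.002], 0], [[0, 0, 0.004], 0], [[0, 0, 0.004], 0]])

```text
time: 15.1
position: [0.4962, -0.1153, 0.1292]
tool_rot: [-2.416, -2.007, 0.002]
ft_force: [3.1, -0.0, -6.8]
grip_width: 0.241
```

Emit:
carry_out(motion=[[[0, 0, -0.002], 0], [[0, 0, -0.002], 0]])

```text
time: 15.3
position: [0.4969, -0.1156, 0.1287]
tool_rot: [-2.417, -2.007, 0.0]
ft_force: [0.1, 0.0, -0.4]
grip_width: 0.239
```

Emit:
carry_out(motion=[[[0, 0, 0], 0], [[0, 0, 0], 0], [[0, 0, 0], 0], [[0, 0, 0], 0], [[0, 0, 0], 0]], grip=0)

```text
time: 15.8
position: [0.4969, -0.1155, 0.1285]
tool_rot: [-2.417, -2.007, 0.0]
ft_force: [-0.2, -0.5, 0.6]
grip_width: 0.486
```

Emit:
carry_out(motion=[[[0, 0, 0.03], 0], [[0, 0, 0.07], 0], [[0, 0, 0.11], 0], [[0, 0, 0.13], 0], [[-0.01, 0.25, 0.13], 0], [[-0.01, 0.25, 0.13], 0], [[-0.01, 0.25, 0.13], 0], [[-0.01, 0.25, 0.13], 0], [[-0.01, 0.25, 0.13], 0], [[-0.01, 0.25, 0.13], 0], [[-0.01, 0.25, 0.13], 0]])

```text
time: 16.9
position: [0.4867, 0.1355, 0.2583]
tool_rot: [2.413, 2.011, -0.001]
ft_force: [1.1, -0.1, -0.5]
grip_width: 0.497
```

Run:
```python
from h import *
d=snap('side','side6');e=snap('top','top6')
o=np.zeros((560,800,3),np.uint8)
o[:,:400]=cv2.resize(d['pixels'][170:310,310:410],(400,560),interpolation=cv2.INTER_CUBIC)
o[:400,400:]=cv2.resize(e['pixels'][170:270,380:480],(400,400),interpolation=cv2.INTER_CUBIC)
cv2.imwrite('pics/c8.png',o)
# expected side pixels for grip top / flange at several depths
z=np.load('pics/side6.npz');K,T=z['K'],np.linalg.inv(z['T'])
for dep in(.03,.04,.05,.06,.07):
  r=[]
  for h in(.127,.081,.075):
    p=K@(T[:3,:3]@np.array([.4972,-.1155,.1-dep+h])+T[:3,3]); r.append([round((p[0]/p[2]-310)*4),round((p[1]/p[2]-170)*4)])
  print(dep,r)
```

```text
0.03 [[262, 148], [254, 246], [253, 259]]
0.04 [[260, 170], [252, 267], [251, 279]]
0.05 [[258, 191], [251, 288], [250, 300]]
0.06 [[256, 213], [249, 308], [248, 320]]
0.07 [[255, 234], [248, 328], [247, 339]]
```

View pics/c8.png

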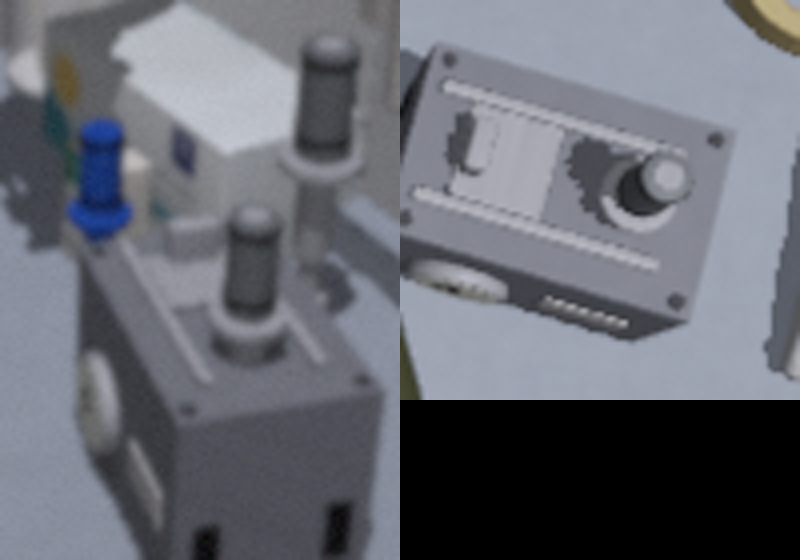

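The grip top is at crop (256,217), which puts the tip about 60 mm deep. That matches the depth at the stop, so the probe has not risen since release. The shutter is still open, so I'm handing in.

```bash
python3 -c "
from h import *
print(ticket.close_job(), get_state()['time'])"
```

```text
the job is handed in; nothing more can be done
the job is handed in; nothing more can be done
```

The shutter is fully open, and the probe is in the port and appears locked. I handed the job in at about 17 s of robot time, with the arm clear of everything.

- **Shutter:** I pushed it to its end stop, where the force rose to about 22 N. The later pictures show the port uncovered.
- **Probe:** I took the smaller grey one from the stand and pushed it down in small steps. It met a stiff stop at about 60 mm, and the highest force I read there was 26 N. That is over the 18–20 N called ample but below the 40 N limit.
- **Lock checks:** With the probe still gripped, a light upward pull of about 7 N did not free it. After I let go and moved away, the side picture put the tip at about 60 mm, so it had not risen.
- **Check that did not fully agree:** I never felt a clear push peak of 10–15 N followed by a drop. The readings stayed around 4–7 N until the stop, so the snap probably fell between readings. The lock rests on the stop, the pull test and the probe staying down.
- **Other things on the cart:** None looked disturbed in the areas I viewed, but I did not check each one in a final full picture.

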